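# Pack the knife grinder's wheel caddy

### The job

Pack the grinder's caddy: lay the whole sharpening stone flat in the walled bed, slip the full-size grinding wheel over the post, set the steel flange hub-up inside the low ring, and lay the wheel dresser lengthwise between the four blocks of its bed, each down on the floor of its own place and centred there. Leave the broken stone stub and the worn-down small wheel lying where they are on the bench.

Things in the scene. Friction and masses are not known exactly. Their poses are not given: they have to be found in the camera images.
- stone_mid (a point): The whole sharpening stone: a brown rectangular block 100 x 38 x 28 mm, lying flat on the bench. This point is its centre, 14 mm above its underside; x along its length, y across its 38 mm width, z up.
- wheel_mid (a point): The full-size grinding wheel: a grey ring of 60 mm outside diameter, 28 mm bore, 26 mm thick, lying flat. This point is on its axis, 13 mm above its underside; z is its axis, up.
- flange_mid (a point): The steel clamping flange: a disc of 50 mm diameter and 8 mm thick with a 28 mm diameter hub standing on it, 30 mm high in all, hub up; grip it by the hub. This point is on its axis, 15 mm above its underside; z up.
- dresser_mid (a point): The wheel dresser: a dark steel hand tool 120 mm long (60 mm each side of this point) and 24 mm high, lying flat. Bar handle 18 mm wide; from 19 to 60 mm on +x a 30 mm wide fork with star wheels. This point is on the handle at the balance point, 12 mm above the underside: grip there, across y. x lengthwise to the fork, z up.
- stub_mid (a point): Look-alike: a broken-off stub of sharpening stone, same brown stone and 38 x 28 mm section but only about 58 mm long with a ragged +x end. Does not belong in the caddy. This point is 14 mm above its underside; x along its length.
- worn_wheel_mid (a point): Look-alike: a worn-down grinding wheel, same grey and same 28 mm bore and 26 mm thickness but only 42 mm outside diameter. Does not belong in the caddy. This point is on its axis, 13 mm above its underside.
- stone_bed_floor (a point): Bed for the whole stone: dark wooden end walls and short corner pieces, 8 mm high above its floor, enclose a space 120 x 58 mm; the middle 76 mm of the long sides is open for fingers. A wooden insert, 130 (x) x 92 mm, one of four fixed 134 x 96 mm apart in a caddy with 18 mm high walls. This point: centre of its floor, 14 mm above the bench; x lengthwise, z up.
- wheel_post_floor (a point): Place for the full-size wheel: a flat floor with one steel post of 10 mm diameter, 22 mm high, at its centre, over which the wheel's bore goes. A wooden insert, 130 (x) x 92 mm, one of four fixed 134 x 96 mm apart in a caddy with 18 mm high walls. This point: centre of its floor, 14 mm above the bench; x lengthwise, z up.
- flange_ring_floor (a point): Place for the flange: a low dark wooden ring, 70 mm inside and 80 mm outside diameter, 6 mm high, around the centre. A wooden insert, 130 (x) x 92 mm, one of four fixed 134 x 96 mm apart in a caddy with 18 mm high walls. This point: centre of its floor, 14 mm above the bench; x lengthwise, z up.
- dresser_bed_floor (a point): Bed for the dresser: four small dark wooden blocks, 8 mm high, two near each end, 48 mm apart across y and 46 mm either side of the centre; the dresser lies along x between them, fork at either end, its given point at the centre. A wooden insert, 130 (x) x 92 mm, one of four fixed 134 x 96 mm apart in a caddy with 18 mm high walls. This point: centre of its floor, 14 mm above the bench; x lengthwise, z up.

How it is judged:
At the end, for the whole second after the job is handed in: Stone, wheel, flange and dresser rest on the floor of their own inserts: within 15 mm of its centre, at most 3 mm above seated, tilt under 0.06 rad, stone within 0.25 and dresser within 0.3 rad of lengthwise (either way round). Stub and worn wheel are within 25 mm of their starts (horizontal distance between stone_mid and stone_bed_floor below 0.015 m and z of stone_mid in the frame of stone_bed_floor below 0.017 m and angle between each of stone_mid, wheel_mid, flange_mid, dresser_mid's own z axis and vertical below 0.06 rad and angle between the x axis of stone_mid and the x axis of stone_bed_floor, either way round below 0.25 rad and linear speed of each of stone, wheel, flange, dresser below 0.02 m/s and horizontal distance between wheel_mid and wheel_post_floor below 0.015 m and z of wheel_mid in the frame of wheel_post_floor below 0.016 m and horizontal distance between flange_mid and flange_ring_floor below 0.015 m and z of flange_mid in the frame of flange_ring_floor below 0.018 m and horizontal distance between dresser_mid and dresser_bed_floor below 0.015 m and z of dresser_mid in the frame of dresser_bed_floor below 0.015 m and angle between the x axis of dresser_mid and the x axis of dresser_bed_floor, either way round below 0.3 rad and distance of each of stub_mid, worn_wheel_mid from where it was at the start of the episode below 0.025 m); the robot touches nothing.
It fails at once if the broken stone stub is carried or pushed away (distance of stub_mid from where it was at the start of the episode above 0.03 m).
It fails at once if the worn-down wheel is carried or pushed away (distance of worn_wheel_mid from where it was at the start of the episode above 0.03 m).
It also fails if it takes over 112 s, if anything falls off the work surface, if the arm or the gripper's body presses on something with over 40 N, if the wrist force passes 120 N, or if a joint passes its speed limit or range.

### The arm

A 7-joint arm with a two-finger parallel gripper is mounted at the origin on the work surface. World frame = base frame: x ahead of the robot, y to its left, z up, the work surface at z = 0. Lengths are in m, angles in rad, forces in N, time in s.
With the tool pointing down it reaches from about 0.425 to 0.975 m from the base axis. Payload 16.7 kg.
Tool frame: the origin (TCP) lies on the front face of the gripper's body, between the roots of the fingers; the fingertips stand 73 mm ahead of it and the grasp point (between the pads) lies 54 mm ahead of it (bot.tcp_to_tips is the distance from the TCP to the fingertips, in m); z points along the fingers, y is the direction in which the jaws open and shut (so a half turn about z gives the same grasp; the last joint's range is limited). The gripper opens to 85 mm and grips with 20 to 120 N. Pads are 22 mm wide; open, the fingers measure 114 mm over their backs; the gripper's body (76 mm by 85 mm) begins 54 mm behind the grasp point. The pads swing forward as they close: fully open they stand 13 mm farther back than shut.
Start: joints at [1.171, 0.426, 0.074, 1.606, -0.034, 1.111, -0.067], TCP at [0.167, -0.654, 0.304] pointing down, gripper open.
Joint ranges: [-2.85, 2.85], [-0.5, 2.14], [-1.23, 1.37], [0.21, 2.46], [-1.02, 4.16], [0.16, 2.05], [-2.73, 2.73]. Speed limits (rad/s): [1.89, 1.89, 2.39, 2.39, 3.01, 3.01, 3.01].

### API

Orientations are given as a 3x3 rotation matrix whose columns are the frame's x, y, z axes.
In Python, from plant import sensors, eyes, close_job, bot gives the robot as it stands.
- The arm moves only by the shell command python3 -m crank 'ROWS' [FORCE]. ROWS is JSON, a list of rows, each an object of numbers: "wx", "wy", "wz": the turn, a rotation vector about the tool's x, y, z in degrees; "dx", "dy", "dz": the shift along the tool's x, y, z in mm; "hand": the opening, from 0 (shut) to 1 (fully open). In form: [{"wx": .., "wy": .., "wz": .., "dx": .., "dy": .., "dz": .., "hand": ..}, ...]. A call has 1 to 8 rows; each row shifts and turns the commanded pose from where the row before left it, along the tool's axes as they then stand; what a row does not reach is not made up. A row lasts 1/10 s, in which the tool goes at most 50 mm and 8.59 degrees, less where a joint would pass 70% of its speed; a pose out of reach is approached as far as the arm can. A call with a gripper value outside its range is refused whole. The fingers move at their own pace and stop on an object; FORCE is the grip in N (left out, the last holds). Time passes only in rows, so rows that do not move let the fingers close. It gives the time, the measured TCP pose, the force and the opening at its end, in the units of the state.
- sensors.read_state(): the state, without advancing time (a new reading comes with each control period).
- eyes.capture(name): name is "side" or "top" or "wrist"; returns a dict with "pixels" (420x560x3 uint8, blue, green, red), "fovy" (degrees; the focal length in pixels is half the picture's height over the tangent of half this angle, whatever the lens; pixels are square), "cx", "cy" (the principal point, pixels), "k1" (the pictures are not rectified: a ray, as slopes to the right and down, at radius r is drawn at 1 + k1 r^2 times it, then the intrinsics apply), "pose" (4x4, takes a point from camera to world coordinates). Camera axes: x right, y down, z forward; pixel columns grow to the right and rows downward; lengths in m; the calibration is good to about 2 mm. A picture is of the moment at which its call begins. There is no depth.
- close_job(): hands the job in, once; it reports no verdict.
The state is a dict: "clock": time; "joint_positions": joint angles; "joint_vel": joint speeds; "effort": joint torques, N m; "position": TCP position; "orientation": TCP orientation; "contact_force": force on the tool from outside, world axes, zero at the start; "moment": the same for the moment, N m; "width": opening from 0.0 (shut) to 1.0 (fully open).
Only numpy, scipy, OpenCV 4.12 (cv2) and the standard library are available. Lean on these libraries where they do the work, as an engineer would, in place of code of your own. Each camera call takes 0.05 s, during which the arm holds its last target. There are 200 camera calls.

## Working session

There is one attempt and no reset: what is moved stays moved. The work goes in short steps, Python scripts to look and compute and a shell command to move; the robot and the scene stay as the last step left them, time stands still between calls to the robot, and variables do not carry over. Pictures are saved under pics/ and viewed, about 12 in all and at most 16, crops included, and the job is handed in when it is done.

```bash
mkdir -p pics; ls
python3 - <<'E'
from plant import sensors, eyes, bot
import cv2, numpy as np
s=sensors.read_state(); print(s['clock'],s['position'],np.round(s['orientation'],3),s['width'])
for n in ['top','side']:
    c=eyes.capture(n); cv2.imwrite(f'pics/{n}0.png',c['pixels']); print(n,c['fovy'],c['cx'],c['cy'],c['k1'],np.round(c['pose'],3).tolist())
E
```

```text
pics
0.0 [ 0.16747219 -0.65357063  0.30320299] [[ 0.969  0.248 -0.   ]
 [ 0.248 -0.969  0.001]
 [-0.    -0.001 -1.   ]] 1.000299743470283
top 57.10000162821038 282.1934378208664 207.2722926554224 -0.10245435549814445 [[-0.027, -0.993, 0.117, 0.437], [-1.0, 0.028, 0.006, 0.047], [-0.009, -0.117, -0.993, 0.86], [0.0, 0.0, 0.0, 1.0]]
side 46.45386788776514 279.7767466571049 209.95989057400703 0.019673381792623432 [[-0.864, -0.376, 0.336, 0.185], [-0.504, 0.629, -0.591, 0.639], [0.011, -0.68, -0.733, 0.8], [0.0, 0.0, 0.0, 1.0]]
```

View pics/top0.png

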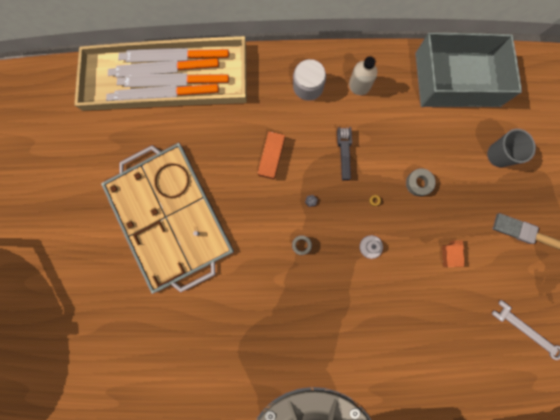

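View pics/side0.png

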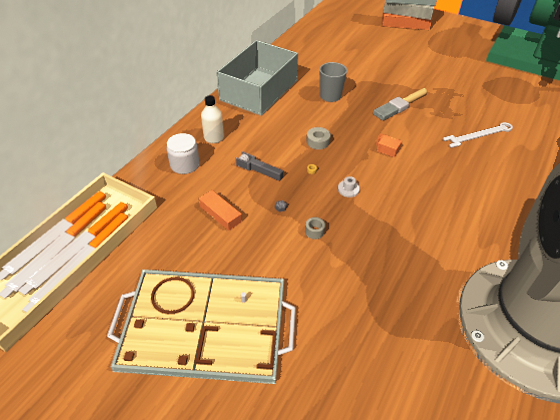

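```bash
cat > h.py <<'E'
import numpy as np, cv2
from plant import sensors, eyes, bot
def undist(c,uv):
    f=c['pixels'].shape[0]/2/np.tan(np.radians(c['fovy'])/2)
    K=np.array([[f,0,c['cx']],[0,f,c['cy']],[0,0,1]])
    return cv2.undistortPoints(np.array(uv,float).reshape(-1,1,2),K,np.array([c['k1'],0,0,0.])).reshape(-1,2)
def onplane(c,uv,z):
    n=undist(c,uv); P=np.asarray(c['pose'])
    d=np.c_[n,np.ones(len(n))]@P[:3,:3].T; o=P[:3,3]
    return (o+d*((z-o[2])/d[:,2])[:,None])[:,:2]
def project(c,X):
    P=np.linalg.inv(np.asarray(c['pose'])); q=np.atleast_2d(X)@P[:3,:3].T+P[:3,3]
    s=q[:,:2]/q[:,2:]; r2=(s**2).sum(1,keepdims=True); s=s*(1+c['k1']*r2)
    f=c['pixels'].shape[0]/2/np.tan(np.radians(c['fovy'])/2)
    return s*f+[c['cx'],c['cy']]
def stonemask(im):
    h=cv2.cvtColor(im,cv2.COLOR_BGR2HSV); b,g,r=[im[...,i].astype(int) for i in range(3)]
    return ((h[...,0]<10)&(h[...,1]>150)&(r>130)).astype(np.uint8)
def greymask(im):
    return (cv2.cvtColor(im,cv2.COLOR_BGR2HSV)[...,1]<75).astype(np.uint8)
def blobs(m,amin=60,amax=4000):
    m=cv2.morphologyEx(m,cv2.MORPH_OPEN,np.ones((2,2)))
    cs,_=cv2.findContours(m,cv2.RETR_EXTERNAL,cv2.CHAIN_APPROX_NONE)
    return [k for k in cs if amin<cv2.contourArea(k)<amax]
E
python3 - <<'E'
from h import *
for n in ['top','side']:
    c=eyes.capture(n); im=c['pixels']
    for nm,m in [('stone',stonemask(im)),('grey',greymask(im))]:
        for k in blobs(m):
            (u,v),wh,a=cv2.minAreaRect(k); M=cv2.moments(k); uv=[M['m10']/M['m00'],M['m01']/M['m00']]
            w=onplane(c,k.reshape(-1,2),0.014); p=onplane(c,[uv],0.014)[0]
            (_,WH,A)=cv2.minAreaRect((w*1000).astype(np.float32))
            print(n,nm,np.round(uv),'xy',np.round(p*1000),'size',np.round(WH),round(A))
c=eyes.capture('top')
co=onplane(c,[(103,185),(181,146),(232,250),(154,291)],0.018); print(np.round(co*1000))
a=cv2.resize(c['pixels'][135:300,95:245],None,fx=4,fy=4,interpolation=cv2.INTER_CUBIC); cv2.imwrite('pics/cad.png',a[:600])
E
```

```text
top grey [314. 407.] xy [106.  -4.] size [238.  66.] 88
top grey [526. 330.] xy [ 246. -487.] size [195.  39.] 52
top grey [372. 248.] xy [ 443. -142.] size [49. 46.] 88
top grey [303. 246.] xy [452.  10.] size [37. 37.] 88
top grey [517. 229.] xy [ 472. -480.] size [106.  44.] 70
top grey [312. 202.] xy [548. -14.] size [22. 20.] 88
top grey [422. 183.] xy [ 584. -262.] size [62. 60.] 86
top grey [513. 150.] xy [ 658. -490.] size [ 81. 122.] 35
top grey [346. 152.] xy [659. -94.] size [ 30. 116.] 87
top grey [310.  80.] xy [833. -20.] size [75. 97.] 88
top grey [364.  77.] xy [ 837. -146.] size [52. 96.] 69
top grey [149.  74.] xy [863. 359.] size [193. 130.] 90
side grey [ 47. 263.] xy [868. 364.] size [195. 122.] 89
side grey [316. 229.] xy [453.  13.] size [38. 56.] 28
side grey [282. 207.] xy [547.  -6.] size [24. 27.] 31
side grey [120. 199.] xy [866. 160.] size [91. 43.] 2
side grey [349. 188.] xy [ 443. -136.] size [49. 62.] 31
side grey [259. 167.] xy [657. -90.] size [129.  48.] 0
side grey [183. 154.] xy [841. -35.] size [ 72. 152.] 43
side grey [319. 139.] xy [ 584. -258.] size [56. 81.] 28
side grey [479. 135.] xy [ 239. -484.] size [200.  40.] 51
side grey [392. 109.] xy [ 472. -473.] size [116.  53.] 71
side grey [333.  82.] xy [ 669. -511.] size [ 77. 204.] 27
side grey [507.  11.] xy [  340. -1225.] size [ 74. 221.] 5
side grey [412.   8.] xy [  636. -1077.] size [174. 163.] 14
[[599. 459.]
 [683. 278.]
 [446. 164.]
 [361. 337.]]
```

View pics/cad.png

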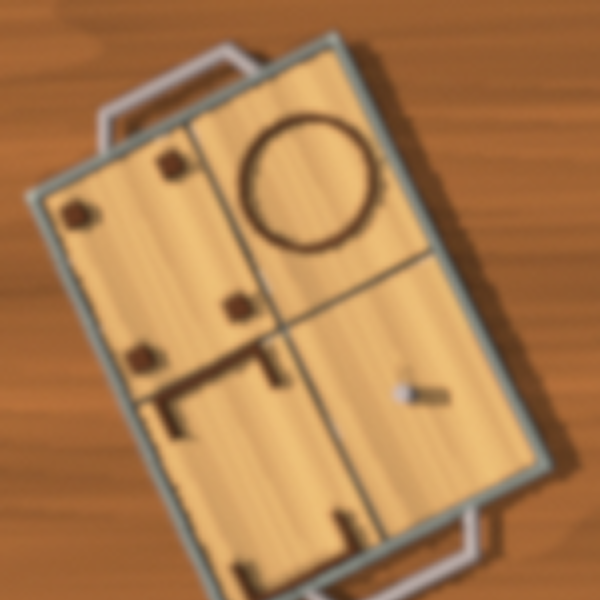

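Run:
```python
from h import *
c=eyes.capture('top'); im=c['pixels']; s=eyes.capture('side')
h=cv2.cvtColor(im,cv2.COLOR_BGR2HSV); print(h[155,271],h[160,268],h[255,455],h[300,300],h[100,280])
off=np.array([95,135.]); f=lambda *p:onplane(c,np.array(p)/4+off,0.014)*1000
L=f((187,122),(385,538)); S=f((140,402),(433,252)); X=f((283,327))[0]
print('axis long',np.degrees(np.arctan2(*(L[1]-L[0])[::-1])),np.linalg.norm(L[1]-L[0]),'short',np.degrees(np.arctan2(*(S[1]-S[0])[::-1])),np.linalg.norm(S[1]-S[0]),'cross',X,L.mean(0),S.mean(0))
print('ring',onplane(c,[np.array((310,182))/4+off],.02)*1000,'post',onplane(c,[np.array((402,392))/4+off],.036)*1000,'dres',f((78,215),(173,165),(142,358),(238,306)).mean(0))
print('side cross', onplane(s,[(208,322)],.014)*1000,'ring',onplane(s,[(173,295)],.017)*1000)
for n,k,box in [('top',c,(245,120,295,190)),('topstub',c,(435,230,480,275)),('side',s,(185,180,255,240)),('sidestub',s,(370,130,410,165))]:
    x0,y0,x1,y1=box; p=k['pixels'][y0:y1,x0:x1]; hh=cv2.cvtColor(p,cv2.COLOR_BGR2HSV).astype(int)
    m=((hh[...,0]<9)|(hh[...,0]>170))&(hh[...,1]>140)&(hh[...,2]>90)
    b=blobs(m.astype(np.uint8),40)
    for q in b:
        w=onplane(k,q.reshape(-1,2)+[x0,y0],.014)*1000; print(n,cv2.minAreaRect(w.astype(np.float32)))
# dresser orientation
m=greymask(im); m[:,:325]=0;m[:,370:]=0;m[:115]=0;m[200:]=0
q=max(blobs(m),key=cv2.contourArea); w=onplane(c,q.reshape(-1,2),.014)*1000; print('dr',cv2.minAreaRect(w.astype(np.float32)))
cv2.imwrite('pics/objs.png',cv2.resize(im[115:275,250:480],None,fx=3.4,fy=3.4,interpolation=cv2.INTER_CUBIC))
```

```text
[ 10 180 210] [ 10 179 210] [ 10 179 210] [ 13 172 138] [ 13 171 145]
axis long -154.11016488211928 262.6760453873031 short -64.40883739533352 184.50743704092554 cross [523.43937564 312.34380821] [524.05416074 312.40548858] [523.30834553 310.81535636]
ring [[603.84573295 295.8963736 ]] post [[484.38618636 240.02859509]] dres [563.01367788 385.38672275]
side cross [[517.34315151 309.46760876]] ring [[605.88383269 297.81024353]]
dr ((652.6219482421875, -93.321044921875), (29.54410743713379, 116.08841705322266), 87.1810531616211)
```

View pics/objs.png

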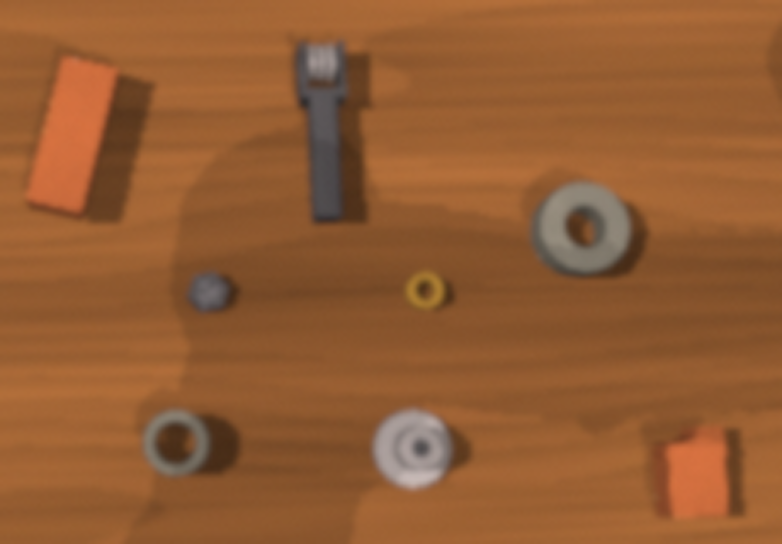

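```bash
cat >> h.py <<'E'
def goto(x,y,z,psi=None):
    s=sensors.read_state(); p=np.array(s['position']); R=np.array(s['orientation'])
    a=np.degrees(np.arctan2(R[1,0],R[0,0])); d=R.T@(np.array([x,y,z])/1000-p)*1000
    print('t',round(s['clock'],1),'pos',np.round(p*1000,1),'psi',round(a,1),'w',round(s['width'],3),'F',np.round(s['contact_force'],1))
    print('  dx,dy,dz',np.round(d,1),'wz',None if psi is None else round(-((psi-a+180)%360-180),1), 'tilt',np.round(np.degrees(R[:2,2]),2))
E
python3 - <<'E'
from h import *
c=eyes.capture('top'); o=np.array([250,115.])
f=lambda z,*p:onplane(c,np.array(p)/3.4+o,z)*1000
st=f(.028,(63,53),(120,70),(82,215),(27,200)); print('stone',st.mean(0),np.linalg.norm(np.diff(st,axis=0),axis=1),[np.degrees(np.arctan2(*(e)[::-1])) for e in (st[1]-st[2],st[0]-st[3])])
d=f(.024,(322,105),(328,217),(322,43)); print('dres',d, np.degrees(np.arctan2(*(d[0]-d[1])[::-1])),(d[1]+d[2])/2)
print('wheel',f(.026,(583,227)),'flange',f(.030,(421,447)),'worn',f(.026,(177,441)))
print(bot.tcp_to_tips)
goto(584,-262,200,25.8)
E
```

```text
stone [654.24620635  72.76998792] [39.21245757 99.73571975 36.94804242] [np.float64(-15.81944235890973), np.float64(-14.56170731702215)]
dres [[670.27785454 -90.83134118]
 [595.44812284 -91.02103503]
 [712.57039087 -93.0276421 ]] 0.1452448557385008 [654.00925686 -92.02433857]
wheel [[ 584.34992011 -257.90375618]] flange [[ 445.25227298 -142.36665982]] worn [[453.72792169  11.71840939]]
0.0726
t 0.4 pos [ 167.5 -653.8  303.8] psi 14.4 w 1.0 F [-0.  -1.  -0.2]
  dx,dy,dz [ 500.7 -276.2  103.9] wz -11.4 tilt [-0.    0.01]
```

```bash
python3 -m crank '[{"dx":36,"dy":-20,"dz":6},{"dx":36,"dy":-20,"dz":6},{"dx":36,"dy":-20,"dz":6},{"dx":36,"dy":-20,"dz":6},{"dx":36,"dy":-20,"dz":6},{"dx":36,"dy":-20,"dz":6},{"dx":36,"dy":-20,"dz":6}]' 40
python3 -m crank '[{"dx":36,"dy":-20,"dz":6},{"dx":36,"dy":-20,"dz":6},{"dx":36,"dy":-20,"dz":6},{"dx":36,"dy":-20,"dz":6},{"dx":36,"dy":-20,"dz":6},{"wz":-6},{"wz":-5.5},{}]'
python3 - <<'E'
from h import *
c=eyes.capture('wrist'); cv2.imwrite('pics/w1.png',c['pixels']); print(c['fovy'],np.round(c['pose'],3).tolist())
goto(584.5,-259.5,200,25.8)
E
```

```text
62.24707039107865 [[0.248, -0.918, -0.311, 0.248], [-0.969, -0.235, -0.078, -0.633], [-0.001, 0.32, -0.947, 0.373], [0.0, 0.0, 0.0, 1.0]]
t 0.5 pos [ 167.5 -653.8  303.8] psi 14.4 w 0.999 F [0.7 0.  0.4]
  dx,dy,dz [ 501.8 -278.5  103.9] wz -11.4 tilt [-0.    0.01]invalid input at $[0]: expected keys wx, wy, wz, dx, dy, dz, hand
invalid input at $[0]: expected keys wx, wy, wz, dx, dy, dz, hand
```

View pics/w1.png

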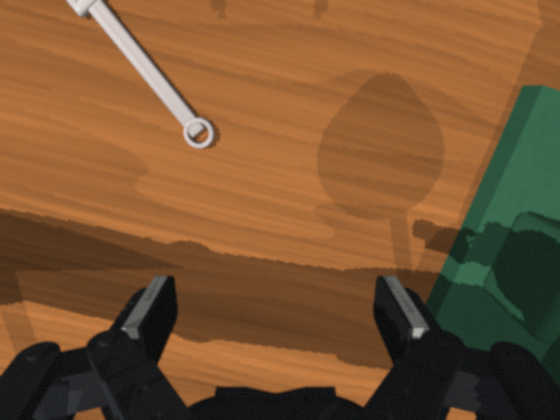

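The rows need all seven keys. The arm hasn't moved: the wrist picture shows only a wrench and the fingers at (150,300) and (400,300).

```bash
python3 -m crank '[{"wx":0,"wy":0,"wz":0,"dx":36,"dy":-20,"dz":6,"hand":1},{"wx":0,"wy":0,"wz":0,"dx":36,"dy":-20,"dz":6,"hand":1},{"wx":0,"wy":0,"wz":0,"dx":36,"dy":-20,"dz":6,"hand":1},{"wx":0,"wy":0,"wz":0,"dx":36,"dy":-20,"dz":6,"hand":1},{"wx":0,"wy":0,"wz":0,"dx":36,"dy":-20,"dz":6,"hand":1},{"wx":0,"wy":0,"wz":0,"dx":36,"dy":-20,"dz":6,"hand":1},{"wx":0,"wy":0,"wz":0,"dx":36,"dy":-20,"dz":6,"hand":1}]' 40
python3 -m crank '[{"wx":0,"wy":0,"wz":0,"dx":36,"dy":-20,"dz":6,"hand":1},{"wx":0,"wy":0,"wz":0,"dx":36,"dy":-20,"dz":6,"hand":1},{"wx":0,"wy":0,"wz":0,"dx":36,"dy":-20,"dz":6,"hand":1},{"wx":0,"wy":0,"wz":0,"dx":36,"dy":-20,"dz":6,"hand":1},{"wx":0,"wy":0,"wz":0,"dx":36,"dy":-20,"dz":6,"hand":1},{"wx":0,"wy":0,"wz":-6,"dx":0,"dy":0,"dz":0,"hand":1},{"wx":0,"wy":0,"wz":-5.5,"dx":0,"dy":0,"dz":0,"hand":1},{"wx":0,"wy":0,"wz":0,"dx":0,"dy":0,"dz":0,"hand":1}]'
python3 - <<'E'
from h import *
goto(584.5,-259.5,200,25.8)
E
```

```text
clock: 1.15
position: [0.3779, -0.4545, 0.2619]
orientation: [[0.969, 0.248, 0.0], [0.248, -0.969, -0.0], [0.0, 0.0, -1.0]]
contact_force: [0.5, -1.0, 0.0]
width: 1.0
clock: 1.95
position: [0.5266, -0.314, 0.2318]
orientation: [[0.899, 0.438, -0.0], [0.438, -0.899, 0.0], [0.0, -0.0, -1.0]]
contact_force: [0.1, -0.7, 0.1]
width: 1.0
t 1.9 pos [ 526.6 -314.   231.8] psi 26.0 w 1.0 F [ 0.1 -0.7  0.1]
  dx,dy,dz [ 75.9 -23.5  31.8] wz 0.2 tilt [-0.    0.01]
```

```bash
python3 -m crank '[{"wx":0,"wy":0,"wz":0,"dx":38,"dy":-12,"dz":16,"hand":1},{"wx":0,"wy":0,"wz":0,"dx":38,"dy":-12,"dz":16,"hand":1},{"wx":0,"wy":0,"wz":0,"dx":0,"dy":0,"dz":0,"hand":1},{"wx":0,"wy":0,"wz":0,"dx":0,"dy":0,"dz":0,"hand":1}]'
python3 - <<'E'
from h import *
goto(584.5,-259.5,200,25.8)
c=eyes.capture('wrist'); cv2.imwrite('pics/w2.png',c['pixels']); print(project(c,[.5845,-.2595,.026]))
E
```

```text
clock: 2.35
position: [0.5846, -0.2587, 0.1994]
orientation: [[0.9, 0.435, -0.001], [0.435, -0.9, 0.0], [-0.0, -0.001, -1.0]]
contact_force: [-0.2, -2.2, 0.8]
width: 0.999
t 2.4 pos [ 584.6 -258.7  199.4] psi 25.8 w 0.999 F [-0.2 -2.2  0.8]
  dx,dy,dz [-0.5  0.7 -0.6] wz -0.0 tilt [-0.04  0.03]
[[276.03894291 210.6489859 ]]
```

View pics/w2.png

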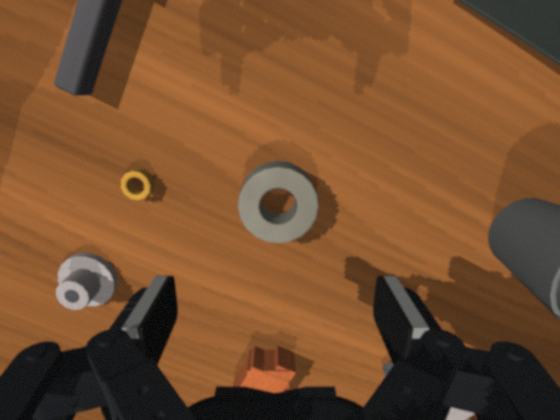

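Run:
```python
from h import *
c=eyes.capture('wrist')
p=onplane(c,[(278,204)],.026)[0]*1000; print('wheel',p,'flange',onplane(c,[(71,293)],.03)*1000)
goto(p[0],p[1],76,25.8)
```

```text
wheel [ 589.16876951 -259.86080902] flange [[ 450.15308657 -141.91875629]]
t 2.5 pos [ 583.9 -260.4  200.2] psi 25.7 w 1.004 F [-0.3  0.2 -0.1]
  dx,dy,dz [  5.    1.8 124.2] wz -0.1 tilt [-0.   -0.03]
```

```bash
python3 -m crank '[{"wx":0,"wy":0,"wz":0,"dx":3.5,"dy":1,"dz":40,"hand":1},{"wx":0,"wy":0,"wz":0,"dx":0,"dy":0,"dz":40,"hand":1},{"wx":0,"wy":0,"wz":0,"dx":0,"dy":0,"dz":30,"hand":1},{"wx":0,"wy":0,"wz":0,"dx":0,"dy":0,"dz":14,"hand":1},{"wx":0,"wy":0,"wz":0,"dx":0,"dy":0,"dz":0,"hand":1},{"wx":0,"wy":0,"wz":0,"dx":0,"dy":0,"dz":0,"hand":0.5},{"wx":0,"wy":0,"wz":0,"dx":0,"dy":0,"dz":0,"hand":0.5},{"wx":0,"wy":0,"wz":0,"dx":0,"dy":0,"dz":0,"hand":0.5}]' 40
python3 -m crank '[{"wx":0,"wy":0,"wz":0,"dx":0,"dy":0,"dz":0,"hand":0.3},{"wx":0,"wy":0,"wz":0,"dx":0,"dy":0,"dz":0,"hand":0.3},{"wx":0,"wy":0,"wz":0,"dx":0,"dy":0,"dz":0,"hand":0.3},{"wx":0,"wy":0,"wz":0,"dx":0,"dy":0,"dz":0,"hand":0.3}]'
python3 - <<'E'
from h import *
goto(585,-259.5,76,25.8)
c=eyes.capture('wrist'); cv2.imwrite('pics/w3.png',c['pixels'])
E
```

```text
clock: 3.25
position: [0.5888, -0.2594, 0.0784]
orientation: [[0.9, 0.436, 0.003], [0.436, -0.9, -0.001], [0.002, 0.002, -1.0]]
contact_force: [-3.3, 0.3, 9.9]
width: 0.697
clock: 3.65
position: [0.5888, -0.2594, 0.0784]
orientation: [[0.9, 0.436, 0.003], [0.436, -0.9, -0.001], [0.002, 0.002, -1.0]]
contact_force: [-2.1, 1.2, 10.5]
width: 0.692
t 3.6 pos [ 588.8 -259.4   78.4] psi 25.8 w 0.692 F [-2.1  1.2 10.5]
  dx,dy,dz [-3.4 -1.6  2.3] wz 0.0 tilt [ 0.15 -0.07]
```

View pics/w3.png

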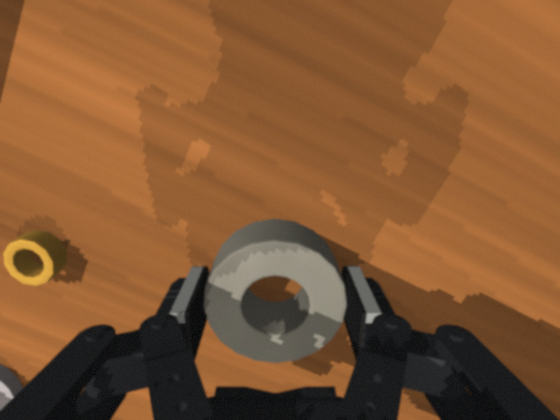

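```bash
python3 -m crank '[{"wx":0,"wy":0,"wz":0,"dx":0,"dy":0,"dz":-20,"hand":0.3},{"wx":0,"wy":0,"wz":0,"dx":0,"dy":0,"dz":-30,"hand":0.3},{"wx":0,"wy":0,"wz":0,"dx":0,"dy":0,"dz":-30,"hand":0.3},{"wx":0,"wy":0,"wz":0,"dx":0,"dy":0,"dz":-40,"hand":0.3},{"wx":0,"wy":0,"wz":0,"dx":0,"dy":0,"dz":0,"hand":0.3}]'
python3 - <<'E'
from h import *
goto(484.5,240,195,25.8)
E
```

```text
clock: 4.2
position: [0.5903, -0.2597, 0.2029]
orientation: [[0.9, 0.436, 0.009], [0.436, -0.9, -0.003], [0.007, 0.007, -1.0]]
contact_force: [1.6, -0.5, -0.6]
width: 0.689
t 4.2 pos [ 590.3 -259.7  202.9] psi 25.8 w 0.689 F [ 1.6 -0.5 -0.6]
  dx,dy,dz [ 122.5 -495.9    5.3] wz 0.0 tilt [ 0.52 -0.19]
```

```bash
python3 -m crank '[{"wx":0,"wy":0,"wz":0,"dx":9,"dy":-35,"dz":0,"hand":0.3},{"wx":0,"wy":0,"wz":0,"dx":9,"dy":-35,"dz":0,"hand":0.3},{"wx":0,"wy":0,"wz":0,"dx":9,"dy":-35,"dz":0,"hand":0.3},{"wx":0,"wy":0,"wz":0,"dx":9,"dy":-35,"dz":0,"hand":0.3},{"wx":0,"wy":0,"wz":0,"dx":9,"dy":-35,"dz":0,"hand":0.3},{"wx":0,"wy":0,"wz":0,"dx":9,"dy":-35,"dz":0,"hand":0.3},{"wx":0,"wy":0,"wz":0,"dx":9,"dy":-35,"dz":0,"hand":0.3}]'
python3 -m crank '[{"wx":0,"wy":0,"wz":0,"dx":9,"dy":-35,"dz":0,"hand":0.3},{"wx":0,"wy":0,"wz":0,"dx":9,"dy":-35,"dz":0,"hand":0.3},{"wx":0,"wy":0,"wz":0,"dx":9,"dy":-35,"dz":0,"hand":0.3},{"wx":0,"wy":0,"wz":0,"dx":9,"dy":-35,"dz":0,"hand":0.3},{"wx":0,"wy":0,"wz":0,"dx":9,"dy":-35,"dz":0,"hand":0.3},{"wx":0,"wy":0,"wz":0,"dx":9,"dy":-35,"dz":0,"hand":0.3},{"wx":0,"wy":0,"wz":0,"dx":9,"dy":-35,"dz":0,"hand":0.3},{"wx":0,"wy":0,"wz":0,"dx":0,"dy":0,"dz":0,"hand":0.3}]'
python3 -m crank '[{"wx":0,"wy":0,"wz":0,"dx":0,"dy":0,"dz":0,"hand":0.3},{"wx":0,"wy":0,"wz":0,"dx":0,"dy":0,"dz":0,"hand":0.3}]'
python3 - <<'E'
from h import *
c=eyes.capture('wrist'); cv2.imwrite('pics/w4.png',c['pixels']); print('post top',project(c,[.4845,.240,.036]), 'ring',project(c,[.605,.2975,.017]))
goto(484.5,240,195,25.8)
E
```

```text
clock: 4.9
position: [0.5374, -0.0096, 0.1969]
orientation: [[0.9, 0.436, 0.002], [0.436, -0.9, -0.0], [0.001, 0.001, -1.0]]
contact_force: [0.6, -0.3, -1.9]
width: 0.691
clock: 5.7
position: [0.4862, 0.2422, 0.197]
orientation: [[0.897, 0.442, 0.001], [0.442, -0.897, 0.003], [0.003, -0.002, -1.0]]
contact_force: [0.6, -0.1, -0.9]
width: 0.69
clock: 5.9
position: [0.4879, 0.2362, 0.1963]
orientation: [[0.9, 0.435, 0.001], [0.435, -0.9, -0.0], [0.001, 0.001, -1.0]]
contact_force: [-0.4, -0.7, -0.7]
width: 0.69
post top [[267.79360272 218.13746234]] ring [[268.12964187  12.00184724]]
t 6.0 pos [487.9 235.9 196.2] psi 25.8 w 0.694 F [ 0.9 -0.1 -2. ]
  dx,dy,dz [-1.3 -5.2  1.2] wz -0.0 tilt [ 0.03 -0.02]
```

View pics/w4.png

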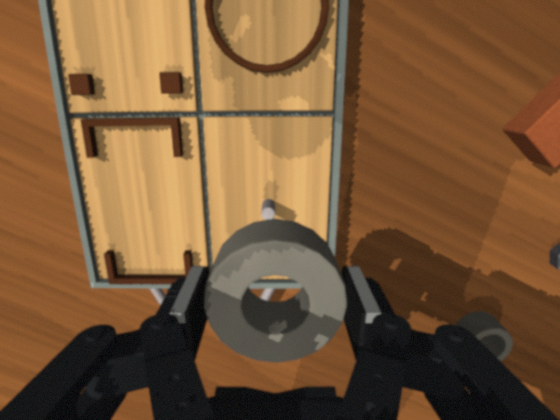

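Run:
```python
from h import *
c=eyes.capture('wrist')
print('cross',onplane(c,[(200,114)],.014)*1000,'post',onplane(c,[(268,203)],.036)*1000,'ring',onplane(c,[(268,12)],.02)*1000)
u=np.array([np.cos(np.radians(25.8)),np.sin(np.radians(25.8))]);v=np.array([-u[1],u[0]])
print('edges', onplane(c,[(95,287),(203,290),(48,20),(345,20)],.018)*1000)
t=eyes.capture('top'); print(project(t,[.4845,.24,.036]),project(t,[.4845,.24,.014]))
s=eyes.capture('side'); print('side proj post',project(s,[[.4845,.24,.036],[.493,.243,.036]]))
x=cv2.resize(s['pixels'][265:345,110:300],None,fx=4,fy=4,interpolation=cv2.INTER_CUBIC); cv2.imwrite('pics/s1.png',x)
```

```text
cross [[526.66014256 312.90274834]] post [[494.72491117 244.44790762]] ring [[604.53154588 296.98100092]]
edges [[361.66224069 339.6859657 ]
 [398.73856876 258.16400888]
 [540.28245605 425.55910208]
 [622.31530422 250.74918069]]
[[195.51295843 232.94675352]] [[197.821354   233.45991477]]
side proj post [[243.9034635  294.8870403 ]
 [239.11867013 294.07231166]]
```

View pics/s1.png

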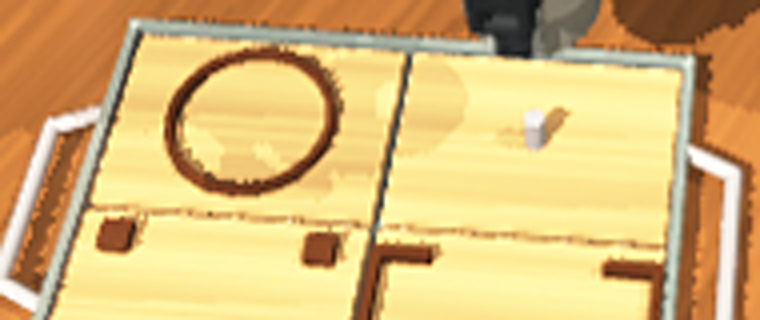

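Run:
```python
from h import *
c=eyes.capture('wrist'); s=sensors.read_state(); p=np.array(s['position'])*1000
w=onplane(c,[(277,302)],(p[2]-52.4)/1000)[0]*1000; print('wheel at',w,'off',w-p[:2])
d=np.array([485.5,240.2])-(w-p[:2]); goto(d[0],d[1],94,25.8); goto(485.5,240.2,94,25.8)
```

```text
wheel at [490.20959837 236.23604557] off [ 2.38429406 -0.12895504]
t 6.2 pos [487.8 236.4 196. ] psi 25.8 w 0.692 F [-0.1 -0.5 -1.7]
  dx,dy,dz [ -2.5  -5.6 102. ] wz -0.0 tilt [ 0.01 -0.  ]
t 6.2 pos [487.8 236.4 196. ] psi 25.8 w 0.692 F [-0.1 -0.5 -1.7]
  dx,dy,dz [ -0.4  -4.5 102. ] wz -0.0 tilt [ 0.01 -0.  ]
```

```bash
python3 -m crank '[{"wx":0,"wy":0,"wz":0,"dx":-1.5,"dy":-5,"dz":0,"hand":0.3},{"wx":0,"wy":0,"wz":0,"dx":0,"dy":0,"dz":30,"hand":0.3},{"wx":0,"wy":0,"wz":0,"dx":0,"dy":0,"dz":30,"hand":0.3},{"wx":0,"wy":0,"wz":0,"dx":0,"dy":0,"dz":20,"hand":0.3},{"wx":0,"wy":0,"wz":0,"dx":0,"dy":0,"dz":14,"hand":0.3},{"wx":0,"wy":0,"wz":0,"dx":0,"dy":0,"dz":7,"hand":0.3},{"wx":0,"wy":0,"wz":0,"dx":0,"dy":0,"dz":0,"hand":0.3},{"wx":0,"wy":0,"wz":0,"dx":0,"dy":0,"dz":0,"hand":0.3}]'
python3 - <<'E'
from h import *
goto(485.5,240.2,92.4,25.8)
E
```

```text
clock: 6.95
position: [0.4843, 0.2412, 0.0956]
orientation: [[0.9, 0.436, 0.001], [0.436, -0.9, 0.0], [0.001, -0.0, -1.0]]
contact_force: [0.9, -0.0, -1.1]
width: 0.691
t 7.0 pos [484.3 241.2  95.6] psi 25.9 w 0.691 F [ 0.9 -0.  -1.1]
  dx,dy,dz [0.6 1.4 3.2] wz 0.1 tilt [0.04 0.03]
```

Down 3 mm, then open gently and retreat.

```bash
python3 -m crank '[{"wx":0,"wy":0,"wz":0,"dx":0,"dy":0,"dz":2.5,"hand":0.3},{"wx":0,"wy":0,"wz":0,"dx":0,"dy":0,"dz":1,"hand":0.3},{"wx":0,"wy":0,"wz":0,"dx":0,"dy":0,"dz":0,"hand":0.3},{"wx":0,"wy":0,"wz":0,"dx":0,"dy":0,"dz":0,"hand":0.3}]'
python3 -m crank '[{"wx":0,"wy":0,"wz":0,"dx":0,"dy":0,"dz":0,"hand":0.85},{"wx":0,"wy":0,"wz":0,"dx":0,"dy":0,"dz":0,"hand":0.85},{"wx":0,"wy":0,"wz":0,"dx":0,"dy":0,"dz":0,"hand":0.85},{"wx":0,"wy":0,"wz":0,"dx":0,"dy":0,"dz":-20,"hand":0.85},{"wx":0,"wy":0,"wz":0,"dx":0,"dy":0,"dz":-40,"hand":0.85},{"wx":0,"wy":0,"wz":0,"dx":0,"dy":0,"dz":-50,"hand":0.85},{"wx":0,"wy":0,"wz":0,"dx":0,"dy":0,"dz":0,"hand":0.85},{"wx":0,"wy":0,"wz":0,"dx":0,"dy":0,"dz":0,"hand":0.85}]'
python3 - <<'E'
from h import *
c=eyes.capture('wrist'); cv2.imwrite('pics/w5.png',c['pixels']); print(project(c,[.4855,.2402,.040]))
goto(447.5,-142.2,200,None)
E
```

```text
clock: 7.35
position: [0.4844, 0.2412, 0.0924]
orientation: [[0.9, 0.436, 0.001], [0.436, -0.9, 0.001], [0.001, 0.0, -1.0]]
contact_force: [-1.6, -0.4, 8.8]
width: 0.692
clock: 8.15
position: [0.4845, 0.241, 0.2027]
orientation: [[0.9, 0.436, 0.002], [0.436, -0.9, 0.001], [0.003, 0.0, -1.0]]
contact_force: [-1.2, -0.7, -0.2]
width: 0.851
[[276.56438505 214.9299184 ]]
t 8.2 pos [484.  240.7 201.5] psi 25.9 w 0.851 F [-0.6  0.7 -0.7]
  dx,dy,dz [-199.8  328.7    1.5] wz None tilt [0.02 0.  ]
```

View pics/w5.png

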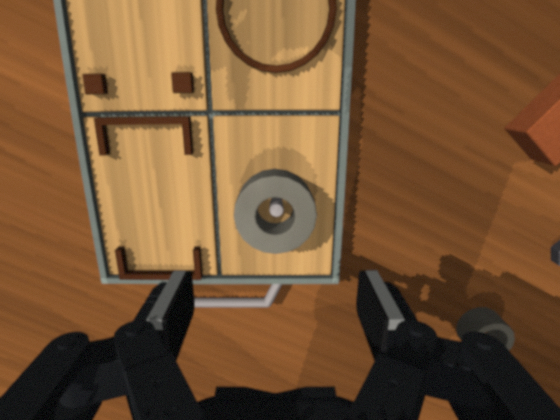

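Wheel face at (275,212), post in the middle of the bore: seated. Next, the flange.

```bash
python3 -m crank '[{"wx":0,"wy":0,"wz":0,"dx":-20,"dy":33,"dz":0,"hand":1},{"wx":0,"wy":0,"wz":0,"dx":-20,"dy":33,"dz":0,"hand":1},{"wx":0,"wy":0,"wz":0,"dx":-20,"dy":33,"dz":0,"hand":1},{"wx":0,"wy":0,"wz":0,"dx":-20,"dy":33,"dz":0,"hand":1},{"wx":0,"wy":0,"wz":0,"dx":-20,"dy":33,"dz":0,"hand":1},{"wx":0,"wy":0,"wz":0,"dx":-20,"dy":33,"dz":0,"hand":1},{"wx":0,"wy":0,"wz":0,"dx":-20,"dy":33,"dz":0,"hand":1}]'
python3 -m crank '[{"wx":0,"wy":0,"wz":0,"dx":-20,"dy":33,"dz":0,"hand":1},{"wx":0,"wy":0,"wz":0,"dx":-20,"dy":33,"dz":0,"hand":1},{"wx":0,"wy":0,"wz":0,"dx":-20,"dy":33,"dz":0,"hand":1},{"wx":0,"wy":0,"wz":0,"dx":0,"dy":0,"dz":0,"hand":1},{"wx":0,"wy":0,"wz":0,"dx":0,"dy":0,"dz":0,"hand":1},{"wx":0,"wy":0,"wz":0,"dx":0,"dy":0,"dz":0,"hand":1}]'
python3 - <<'E'
from h import *
goto(448,-142,85,25.8)
c=eyes.capture('wrist'); im=c['pixels']; m=greymask(im); m[285:]=0; print(project(c,[.448,-.142,.03]))
for k in blobs(m,300): M=cv2.moments(k); print(cv2.boundingRect(k),cv2.contourArea(k))
cv2.imwrite('pics/w6.png',im)
E
```

```text
clock: 8.9
position: [0.4578, -0.0295, 0.2003]
orientation: [[0.9, 0.436, -0.002], [0.436, -0.9, 0.0], [-0.002, -0.001, -1.0]]
contact_force: [0.4, 0.3, -0.2]
width: 1.0
clock: 9.5
position: [0.4478, -0.1424, 0.2007]
orientation: [[0.899, 0.437, -0.001], [0.437, -0.899, 0.001], [-0.001, -0.001, -1.0]]
contact_force: [0.6, 0.8, 0.1]
width: 1.004
t 9.5 pos [ 447.8 -142.4  200.7] psi 25.9 w 1.004 F [0.6 0.8 0.1]
  dx,dy,dz [ 5.000e-01 -1.000e-01  1.157e+02] wz 0.1 tilt [-0.08  0.04]
[[274.87727474 210.72884686]]
(244, 171, 63, 60) 2934.0
(50, 75, 71, 61) 3334.5
```

View pics/w6.png

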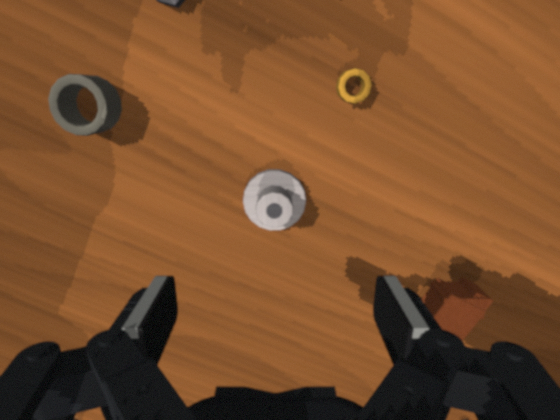

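Hub top at (274,211), exactly as predicted. The earlier 10 N suggests the tips stand about 78 mm ahead at 60 mm opening, so about 84 mm for the hub; I'll grip with the TCP at 96 mm.

```bash
python3 -m crank '[{"wx":0,"wy":0,"wz":0,"dx":0,"dy":0,"dz":40,"hand":1},{"wx":0,"wy":0,"wz":0,"dx":0,"dy":0,"dz":40,"hand":1},{"wx":0,"wy":0,"wz":0,"dx":0,"dy":0,"dz":24,"hand":1},{"wx":0,"wy":0,"wz":0,"dx":0,"dy":0,"dz":0,"hand":0.5},{"wx":0,"wy":0,"wz":0,"dx":0,"dy":0,"dz":0,"hand":0.2},{"wx":0,"wy":0,"wz":0,"dx":0,"dy":0,"dz":0,"hand":0.1},{"wx":0,"wy":0,"wz":0,"dx":0,"dy":0,"dz":0,"hand":0.1},{"wx":0,"wy":0,"wz":0,"dx":0,"dy":0,"dz":0,"hand":0.1}]' 40
python3 -m crank '[{"wx":0,"wy":0,"wz":0,"dx":0,"dy":0,"dz":0,"hand":0.1},{"wx":0,"wy":0,"wz":0,"dx":0,"dy":0,"dz":0,"hand":0.1},{"wx":0,"wy":0,"wz":0,"dx":0,"dy":0,"dz":0,"hand":0.1},{"wx":0,"wy":0,"wz":0,"dx":0,"dy":0,"dz":0,"hand":0.1},{"wx":0,"wy":0,"wz":0,"dx":0,"dy":0,"dz":0,"hand":0.1}]'
python3 -m crank '[{"wx":0,"wy":0,"wz":0,"dx":0,"dy":0,"dz":-20,"hand":0.1},{"wx":0,"wy":0,"wz":0,"dx":0,"dy":0,"dz":-40,"hand":0.1},{"wx":0,"wy":0,"wz":0,"dx":0,"dy":0,"dz":-40,"hand":0.1},{"wx":0,"wy":0,"wz":0,"dx":0,"dy":0,"dz":0,"hand":0.1},{"wx":0,"wy":0,"wz":0,"dx":0,"dy":0,"dz":0,"hand":0.1}]'
python3 - <<'E'
from h import *
goto(605,298,195,25.8)
E
```

```text
clock: 10.35
position: [0.4488, -0.1433, 0.0989]
orientation: [[0.9, 0.436, 0.002], [0.436, -0.9, -0.0], [0.002, 0.001, -1.0]]
contact_force: [-3.2, 2.4, 14.3]
width: 0.286
clock: 10.85
position: [0.4488, -0.1433, 0.0989]
orientation: [[0.9, 0.436, 0.002], [0.436, -0.9, -0.0], [0.002, 0.001, -1.0]]
contact_force: [-1.7, 2.8, 12.4]
width: 0.292
clock: 11.35
position: [0.4484, -0.1435, 0.1988]
orientation: [[0.9, 0.436, 0.003], [0.436, -0.9, -0.001], [0.002, 0.002, -1.0]]
contact_force: [-0.9, 0.1, -2.9]
width: 0.282
t 11.3 pos [ 448.4 -143.5  198.8] psi 25.8 w 0.282 F [-0.9  0.1 -2.9]
  dx,dy,dz [ 333.4 -329.     3.9] wz 0.0 tilt [ 0.17 -0.05]
```

```bash
python3 -m crank '[{"wx":0,"wy":0,"wz":0,"dx":28,"dy":-27.5,"dz":0,"hand":0.1},{"wx":0,"wy":0,"wz":0,"dx":28,"dy":-27.5,"dz":0,"hand":0.1},{"wx":0,"wy":0,"wz":0,"dx":28,"dy":-27.5,"dz":0,"hand":0.1},{"wx":0,"wy":0,"wz":0,"dx":28,"dy":-27.5,"dz":0,"hand":0.1},{"wx":0,"wy":0,"wz":0,"dx":28,"dy":-27.5,"dz":0,"hand":0.1},{"wx":0,"wy":0,"wz":0,"dx":28,"dy":-27.5,"dz":0,"hand":0.1},{"wx":0,"wy":0,"wz":0,"dx":28,"dy":-27.5,"dz":0,"hand":0.1},{"wx":0,"wy":0,"wz":0,"dx":28,"dy":-27.5,"dz":0,"hand":0.1}]'
python3 -m crank '[{"wx":0,"wy":0,"wz":0,"dx":28,"dy":-27.5,"dz":0,"hand":0.1},{"wx":0,"wy":0,"wz":0,"dx":28,"dy":-27.5,"dz":0,"hand":0.1},{"wx":0,"wy":0,"wz":0,"dx":28,"dy":-27.5,"dz":0,"hand":0.1},{"wx":0,"wy":0,"wz":0,"dx":25.5,"dy":-27,"dz":0,"hand":0.1},{"wx":0,"wy":0,"wz":0,"dx":0,"dy":0,"dz":0,"hand":0.1},{"wx":0,"wy":0,"wz":0,"dx":0,"dy":0,"dz":0,"hand":0.1},{"wx":0,"wy":0,"wz":0,"dx":0,"dy":0,"dz":0,"hand":0.1}]'
python3 - <<'E'
from h import *
goto(605,298,113,25.8)
c=eyes.capture('wrist'); cv2.imwrite('pics/w7.png',c['pixels']); print(project(c,[.605,.298,.014]))
E
```

```text
clock: 12.15
position: [0.5533, 0.1538, 0.1961]
orientation: [[0.9, 0.436, -0.002], [0.436, -0.9, -0.001], [-0.002, -0.0, -1.0]]
contact_force: [0.8, -0.8, -1.5]
width: 0.286
clock: 12.85
position: [0.604, 0.2975, 0.1963]
orientation: [[0.9, 0.436, -0.002], [0.436, -0.9, -0.001], [-0.002, 0.001, -1.0]]
contact_force: [-0.6, -0.7, -1.9]
width: 0.288
t 12.8 pos [604.  297.5 196.3] psi 25.8 w 0.288 F [-0.6 -0.7 -1.9]
  dx,dy,dz [ 1.3 -0.  83.3] wz 0.0 tilt [-0.09 -0.08]
[[274.83664286 204.49210192]]
```

View pics/w7.png

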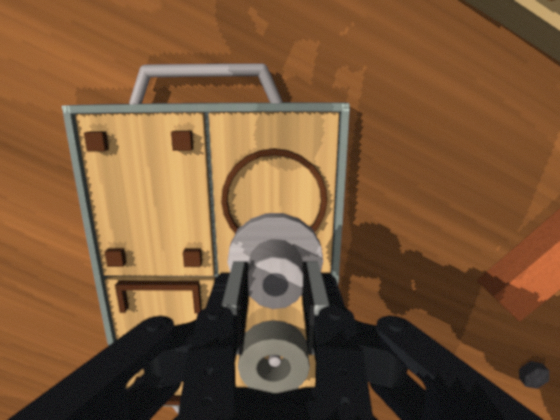

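```bash
python3 -m crank '[{"wx":0,"wy":0,"wz":0,"dx":1,"dy":0,"dz":30,"hand":0.1},{"wx":0,"wy":0,"wz":0,"dx":0,"dy":0,"dz":30,"hand":0.1},{"wx":0,"wy":0,"wz":0,"dx":0,"dy":0,"dz":15,"hand":0.1},{"wx":0,"wy":0,"wz":0,"dx":0,"dy":0,"dz":5,"hand":0.1},{"wx":0,"wy":0,"wz":0,"dx":0,"dy":0,"dz":2,"hand":0.1},{"wx":0,"wy":0,"wz":0,"dx":0,"dy":0,"dz":2,"hand":0.1},{"wx":0,"wy":0,"wz":0,"dx":0,"dy":0,"dz":0,"hand":0.1},{"wx":0,"wy":0,"wz":0,"dx":0,"dy":0,"dz":0,"hand":0.1}]'
python3 -m crank '[{"wx":0,"wy":0,"wz":0,"dx":0,"dy":0,"dz":0,"hand":0.6},{"wx":0,"wy":0,"wz":0,"dx":0,"dy":0,"dz":0,"hand":0.6},{"wx":0,"wy":0,"wz":0,"dx":0,"dy":0,"dz":0,"hand":0.6},{"wx":0,"wy":0,"wz":0,"dx":0,"dy":0,"dz":-20,"hand":0.6},{"wx":0,"wy":0,"wz":0,"dx":0,"dy":0,"dz":-40,"hand":0.6},{"wx":0,"wy":0,"wz":0,"dx":0,"dy":0,"dz":-40,"hand":0.6},{"wx":0,"wy":0,"wz":0,"dx":0,"dy":0,"dz":0,"hand":0.8},{"wx":0,"wy":0,"wz":0,"dx":0,"dy":0,"dz":0,"hand":1}]'
python3 - <<'E'
from h import *
c=eyes.capture('wrist'); cv2.imwrite('pics/w8.png',c['pixels']); print(project(c,[.605,.298,.044]))
t=eyes.capture('top'); cv2.imwrite('pics/t2.png',t['pixels'])
goto(654,-91.5,200,0.5)
# flange blob by wrist
im=c['pixels']; m=greymask(im); m[260:]=0; m[:,:215]=0;m[:,335:]=0
for k in blobs(m,300): M=cv2.moments(k); print(cv2.boundingRect(k),cv2.contourArea(k),M['m10']/M['m00'],M['m01']/M['m00'])
print('disc ctr',project(c,[.605,.298,.022]))
E
```

```text
clock: 13.7
position: [0.6056, 0.2993, 0.1143]
orientation: [[0.9, 0.436, 0.001], [0.436, -0.9, 0.001], [0.001, -0.0, -1.0]]
contact_force: [0.7, -0.0, -2.6]
width: 0.289
clock: 14.5
position: [0.6056, 0.2993, 0.2146]
orientation: [[0.9, 0.436, 0.002], [0.436, -0.9, 0.001], [0.002, 0.0, -1.0]]
contact_force: [-0.4, -0.6, -0.3]
width: 0.915
[[276.16192117 213.31348196]]
t 14.6 pos [604.9 298.9 212.5] psi 25.9 w 0.997 F [-0.  -0.6 -0.3]
  dx,dy,dz [-126.1  372.7   12.7] wz 25.4 tilt [-0.06 -0.04]
(245, 173, 63, 60) 2889.5 275.9339562784795 202.3281421237815
(216, 71, 120, 45) 1794.0 265.18069490895573 97.1608138238573
disc ctr [[276.09542168 204.07707744]]
```

Flange blob centred at (276,203) against (276,204) predicted: in the ring. Now the dresser.

```bash
python3 -m crank '[{"wx":0,"wy":0,"wz":0,"dx":-13,"dy":37,"dz":0,"hand":1},{"wx":0,"wy":0,"wz":0,"dx":-13,"dy":37,"dz":0,"hand":1},{"wx":0,"wy":0,"wz":0,"dx":-13,"dy":37,"dz":0,"hand":1},{"wx":0,"wy":0,"wz":0,"dx":-13,"dy":37,"dz":0,"hand":1},{"wx":0,"wy":0,"wz":0,"dx":-13,"dy":37,"dz":0,"hand":1},{"wx":0,"wy":0,"wz":0,"dx":-13,"dy":37,"dz":0,"hand":1},{"wx":0,"wy":0,"wz":0,"dx":-13,"dy":37,"dz":0,"hand":1},{"wx":0,"wy":0,"wz":0,"dx":-13,"dy":37,"dz":0,"hand":1}]'
python3 -m crank '[{"wx":0,"wy":0,"wz":0,"dx":-11,"dy":38,"dz":0,"hand":1},{"wx":0,"wy":0,"wz":0,"dx":-11,"dy":38,"dz":0,"hand":1},{"wx":0,"wy":0,"wz":8.5,"dx":0,"dy":0,"dz":4,"hand":1},{"wx":0,"wy":0,"wz":8.5,"dx":0,"dy":0,"dz":4,"hand":1},{"wx":0,"wy":0,"wz":8.5,"dx":0,"dy":0,"dz":4,"hand":1},{"wx":0,"wy":0,"wz":0,"dx":0,"dy":0,"dz":0,"hand":1},{"wx":0,"wy":0,"wz":0,"dx":0,"dy":0,"dz":0,"hand":1}]'
python3 - <<'E'
from h import *
goto(654,-91.5,200,0.5)
c=eyes.capture('wrist'); cv2.imwrite('pics/w9.png',c['pixels']); print(project(c,[.654,-.0915,.024]))
E
```

```text
clock: 15.4
position: [0.6402, -0.0142, 0.212]
orientation: [[0.9, 0.436, -0.002], [0.436, -0.9, -0.0], [-0.002, -0.001, -1.0]]
contact_force: [1.0, 0.1, 0.7]
width: 1.001
clock: 16.1
position: [0.6539, -0.0902, 0.2006]
orientation: [[1.0, 0.011, -0.002], [0.011, -1.0, -0.0], [-0.002, 0.0, -1.0]]
contact_force: [-0.3, -0.6, 0.1]
width: 1.001
t 16.1 pos [653.9 -90.2 200.6] psi 0.7 w 1.001 F [-0.3 -0.6  0.1]
  dx,dy,dz [0.1 1.3 0.6] wz 0.2 tilt [-0.09 -0.  ]
[[277.08333279 208.17684522]]
```

View pics/w9.png

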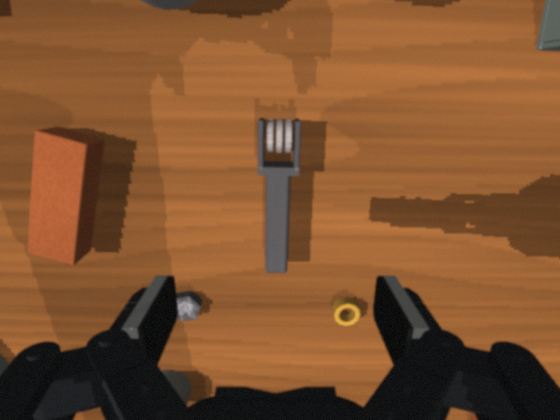

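Run:
```python
from h import *
c=eyes.capture('wrist')
q=onplane(c,[(279.5,119),(276,272),(278,172)],.024)*1000; a=np.degrees(np.arctan2(*(q[0]-q[1])[::-1])); m=(q[0]+q[1])/2
print(q,np.linalg.norm(q[0]-q[1]),a,m)
goto(m[0],m[1],100,a)
# stone in this view: top face corners
s=onplane(c,[(37,129),(78,140),(73,264),(28,250)],.028)*1000; print('stone',s,s.mean(0),np.degrees(np.arctan2(*(s[0]-s[3])[::-1])),np.linalg.norm(s[0]-s[3]))
```

```text
[[718.91118381 -92.38422417]
 [600.4628242  -91.36995629]
 [681.66452106 -91.85462925]] 118.45270209923602 -0.49060914144894524 [659.68700401 -91.87709023]
t 16.2 pos [654.1 -90.4 201.1] psi 0.6 w 1.002 F [ 0.1  0.7 -0.3]
  dx,dy,dz [  5.6   1.6 101.1] wz 1.1 tilt [-0.03  0.01]
stone [[711.87704274  76.497349  ]
 [704.23882411  48.22603219]
 [607.12769217  69.09008719]
 [618.65041082 103.49479593]] [660.47349246  74.32706608] -16.150457444505008 97.05702982981536
```

```bash
python3 -m crank '[{"wx":0,"wy":0,"wz":1,"dx":4,"dy":1.5,"dz":40,"hand":1},{"wx":0,"wy":0,"wz":0,"dx":0,"dy":0,"dz":40,"hand":1},{"wx":0,"wy":0,"wz":0,"dx":0,"dy":0,"dz":20,"hand":0.6},{"wx":0,"wy":0,"wz":0,"dx":0,"dy":0,"dz":18,"hand":0.4},{"wx":0,"wy":0,"wz":0,"dx":0,"dy":0,"dz":0,"hand":0.35},{"wx":0,"wy":0,"wz":0,"dx":0,"dy":0,"dz":0,"hand":0.35},{"wx":0,"wy":0,"wz":0,"dx":0,"dy":0,"dz":0,"hand":0.35}]' 60
python3 -m crank '[{"wx":0,"wy":0,"wz":0,"dx":0,"dy":0,"dz":0,"hand":0.05},{"wx":0,"wy":0,"wz":0,"dx":0,"dy":0,"dz":0,"hand":0.05},{"wx":0,"wy":0,"wz":0,"dx":0,"dy":0,"dz":0,"hand":0.05},{"wx":0,"wy":0,"wz":0,"dx":0,"dy":0,"dz":0,"hand":0.05},{"wx":0,"wy":0,"wz":0,"dx":0,"dy":0,"dz":0,"hand":0.05}]'
python3 - <<'E'
from h import *
goto(658,-91.9,83,-0.3)
c=eyes.capture('wrist'); cv2.imwrite('pics/w10.png',c['pixels'])
E
```

```text
clock: 16.9
position: [0.659, -0.0921, 0.085]
orientation: [[1.0, -0.011, 0.002], [-0.011, -1.0, -0.0], [0.002, 0.0, -1.0]]
contact_force: [-0.5, -0.2, 0.7]
width: 0.352
clock: 17.4
position: [0.6589, -0.092, 0.0851]
orientation: [[1.0, -0.011, 0.002], [-0.011, -1.0, -0.0], [0.002, 0.0, -1.0]]
contact_force: [-2.5, -0.4, 6.9]
width: 0.191
t 17.4 pos [658.9 -92.   85.1] psi -0.6 w 0.191 F [-2.5 -0.4  6.9]
  dx,dy,dz [-0.9 -0.1  2.1] wz -0.3 tilt [ 0.13 -0.01]
```

```bash
python3 -m crank '[{"wx":0,"wy":0,"wz":0,"dx":0,"dy":0,"dz":-15,"hand":0.05},{"wx":0,"wy":0,"wz":0,"dx":0,"dy":0,"dz":-35,"hand":0.05},{"wx":0,"wy":0,"wz":0,"dx":0,"dy":0,"dz":-40,"hand":0.05},{"wx":0,"wy":0,"wz":0,"dx":0,"dy":0,"dz":-25,"hand":0.05},{"wx":0,"wy":0,"wz":-8.5,"dx":0,"dy":0,"dz":0,"hand":0.05},{"wx":0,"wy":0,"wz":-8.5,"dx":0,"dy":0,"dz":0,"hand":0.05},{"wx":0,"wy":0,"wz":-8.5,"dx":0,"dy":0,"dz":0,"hand":0.05}]' 60
python3 -m crank '[{"wx":0,"wy":0,"wz":-0.9,"dx":0,"dy":0,"dz":0,"hand":0.05},{"wx":0,"wy":0,"wz":0,"dx":0,"dy":0,"dz":0,"hand":0.05}]'
python3 - <<'E'
from h import *
s=sensors.read_state(); print(s['moment'])
goto(564,385,200,25.8)
E
```

```text
clock: 18.15
position: [0.6582, -0.092, 0.2003]
orientation: [[0.905, 0.426, 0.001], [0.426, -0.905, -0.0], [0.001, 0.001, -1.0]]
contact_force: [0.7, 0.6, -2.7]
width: 0.189
clock: 18.35
position: [0.6581, -0.0923, 0.1993]
orientation: [[0.902, 0.431, 0.001], [0.431, -0.902, 0.0], [0.001, 0.0, -1.0]]
contact_force: [0.8, -0.3, -3.0]
width: 0.189
[ 0.04334378  0.03373243 -0.02473727]
t 18.4 pos [658.1 -92.3 199.3] psi 25.5 w 0.189 F [ 0.8 -0.3 -3. ]
  dx,dy,dz [ 120.9 -471.2   -0.8] wz -0.3 tilt [0.04 0.  ]
```

```bash
python3 -m crank '[{"wx":0,"wy":0,"wz":0,"dx":9.3,"dy":-36.2,"dz":0,"hand":0.05},{"wx":0,"wy":0,"wz":0,"dx":9.3,"dy":-36.2,"dz":0,"hand":0.05},{"wx":0,"wy":0,"wz":0,"dx":9.3,"dy":-36.2,"dz":0,"hand":0.05},{"wx":0,"wy":0,"wz":0,"dx":9.3,"dy":-36.2,"dz":0,"hand":0.05},{"wx":0,"wy":0,"wz":0,"dx":9.3,"dy":-36.2,"dz":0,"hand":0.05},{"wx":0,"wy":0,"wz":0,"dx":9.3,"dy":-36.2,"dz":0,"hand":0.05},{"wx":0,"wy":0,"wz":0,"dx":9.3,"dy":-36.2,"dz":0,"hand":0.05},{"wx":0,"wy":0,"wz":0,"dx":9.3,"dy":-36.2,"dz":0,"hand":0.05}]' 60
python3 -m crank '[{"wx":0,"wy":0,"wz":0,"dx":9.3,"dy":-36.2,"dz":0,"hand":0.05},{"wx":0,"wy":0,"wz":0,"dx":9.3,"dy":-36.2,"dz":0,"hand":0.05},{"wx":0,"wy":0,"wz":0,"dx":9.3,"dy":-36.2,"dz":0,"hand":0.05},{"wx":0,"wy":0,"wz":0,"dx":9.3,"dy":-36.2,"dz":0,"hand":0.05},{"wx":0,"wy":0,"wz":0,"dx":9.3,"dy":-36.2,"dz":0,"hand":0.05},{"wx":0,"wy":0,"wz":0,"dx":0,"dy":0,"dz":0,"hand":0.05},{"wx":0,"wy":0,"wz":0,"dx":0,"dy":0,"dz":0,"hand":0.05},{"wx":0,"wy":0,"wz":0,"dx":0,"dy":0,"dz":0,"hand":0.05}]'
python3 - <<'E'
from h import *
goto(564,385,103,25.8)
c=eyes.capture('wrist'); print('blocks',project(c,[[.5635+.9*a-.435*b,.3847+.435*a+.9*b,.022] for a in(.046,-.046) for b in (.024,-.024)]).round(0).tolist())
cv2.imwrite('pics/w11.png',c['pixels'])
E
```

```text
clock: 19.15
position: [0.5988, 0.2026, 0.1989]
orientation: [[0.902, 0.431, 0.0], [0.431, -0.902, -0.0], [0.0, 0.0, -1.0]]
contact_force: [0.6, -0.8, -2.7]
width: 0.188
clock: 19.95
position: [0.5629, 0.3834, 0.1985]
orientation: [[0.902, 0.432, 0.0], [0.432, -0.902, -0.001], [-0.0, 0.001, -1.0]]
contact_force: [0.4, -0.5, -1.5]
width: 0.19
t 19.9 pos [562.9 383.4 198.5] psi 25.6 w 0.19 F [ 0.4 -0.5 -1.5]
  dx,dy,dz [ 1.8 -1.  95.5] wz -0.2 tilt [ 0.01 -0.05]
blocks [[239.0, 145.0], [307.0, 145.0], [243.0, 263.0], [304.0, 263.0]]
```

View pics/w11.png

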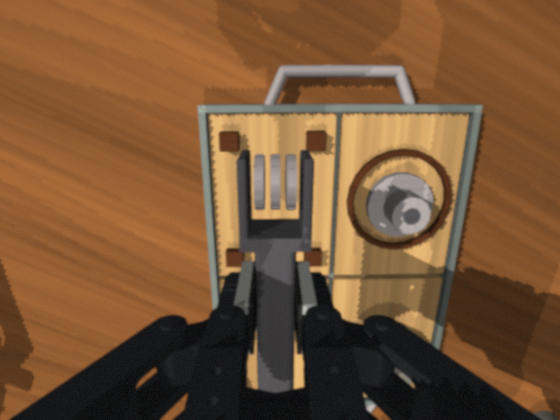

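Blocks at (230,141), (316,141), (234,258), (315,258), dresser straight between them, flange centred in its ring. Lowering.

```bash
python3 -m crank '[{"wx":0,"wy":0,"wz":0,"dx":2.5,"dy":-1,"dz":20,"hand":0.05},{"wx":0,"wy":0,"wz":0,"dx":0,"dy":0,"dz":30,"hand":0.05},{"wx":0,"wy":0,"wz":0,"dx":0,"dy":0,"dz":25,"hand":0.05},{"wx":0,"wy":0,"wz":0,"dx":0,"dy":0,"dz":15,"hand":0.05},{"wx":0,"wy":0,"wz":0,"dx":0,"dy":0,"dz":6,"hand":0.05},{"wx":0,"wy":0,"wz":0,"dx":0,"dy":0,"dz":2,"hand":0.05},{"wx":0,"wy":0,"wz":0,"dx":0,"dy":0,"dz":1,"hand":0.05},{"wx":0,"wy":0,"wz":0,"dx":0,"dy":0,"dz":0,"hand":0.05}]'
python3 -m crank '[{"wx":0,"wy":0,"wz":0,"dx":0,"dy":0,"dz":0,"hand":0.05},{"wx":0,"wy":0,"wz":0,"dx":0,"dy":0,"dz":0,"hand":0.45},{"wx":0,"wy":0,"wz":0,"dx":0,"dy":0,"dz":0,"hand":0.45},{"wx":0,"wy":0,"wz":0,"dx":0,"dy":0,"dz":0,"hand":0.45},{"wx":0,"wy":0,"wz":0,"dx":0,"dy":0,"dz":-20,"hand":0.45},{"wx":0,"wy":0,"wz":0,"dx":0,"dy":0,"dz":-40,"hand":0.45},{"wx":0,"wy":0,"wz":0,"dx":0,"dy":0,"dz":-40,"hand":0.7},{"wx":0,"wy":0,"wz":0,"dx":0,"dy":0,"dz":0,"hand":1}]'
python3 -m crank '[{"wx":0,"wy":0,"wz":0,"dx":0,"dy":0,"dz":0,"hand":1},{"wx":0,"wy":0,"wz":0,"dx":0,"dy":0,"dz":0,"hand":1}]'
python3 - <<'E'
from h import *
c=eyes.capture('wrist'); im=c['pixels']; cv2.imwrite('pics/w12.png',im)
m=(cv2.cvtColor(im,cv2.COLOR_BGR2HSV)[...,2]<95)&(greymask(im)>0); m[290:]=0;m[:100]=0;m[:,:240]=0;m[:,:]&=True; m[:,310:]=False
for k in blobs(m.astype(np.uint8),300): 
    print(cv2.boundingRect(k),cv2.minAreaRect(k))
    w=onplane(c,k.reshape(-1,2),.038)*1000; print(cv2.minAreaRect(w.astype(np.float32)))
print(project(c,[.5645,.3855,.038]))
goto(657.5,73.5,200,-15.5)
E
```

```text
clock: 20.8
position: [0.5647, 0.3866, 0.1005]
orientation: [[0.901, 0.434, 0.001], [0.434, -0.901, 0.001], [0.001, -0.0, -1.0]]
contact_force: [-0.5, 0.3, -2.2]
width: 0.186
clock: 21.6
position: [0.5661, 0.3879, 0.2055]
orientation: [[0.901, 0.435, 0.007], [0.435, -0.901, 0.005], [0.008, -0.002, -1.0]]
contact_force: [0.0, 0.7, 0.0]
width: 0.777
clock: 21.8
position: [0.564, 0.386, 0.1985]
orientation: [[0.901, 0.435, -0.001], [0.435, -0.901, -0.001], [-0.001, 0.0, -1.0]]
contact_force: [-0.1, -0.5, -1.0]
width: 0.999
(254, 128, 45, 161) ((276.0, 208.0), (160.0, 44.0), 90.0)
((565.4501953125, 385.54254150390625), (118.499267578125, 28.688806533813477), 26.058595657348633)
[[275.80891696 215.4951101 ]]
t 21.9 pos [563.9 385.9 198.2] psi 25.8 w 1.001 F [-0.3  0.1  0.1]
  dx,dy,dz [-51.5 322.1  -1.6] wz 41.3 tilt [-0.08 -0.06]
```

```bash
python3 -m crank '[{"wx":0,"wy":0,"wz":0,"dx":-6,"dy":40,"dz":0,"hand":1},{"wx":0,"wy":0,"wz":0,"dx":-6,"dy":40,"dz":0,"hand":1},{"wx":0,"wy":0,"wz":0,"dx":-6,"dy":40,"dz":0,"hand":1},{"wx":0,"wy":0,"wz":0,"dx":-6,"dy":40,"dz":0,"hand":1},{"wx":0,"wy":0,"wz":0,"dx":-6,"dy":40,"dz":0,"hand":1},{"wx":0,"wy":0,"wz":0,"dx":-6,"dy":40,"dz":0,"hand":1},{"wx":0,"wy":0,"wz":0,"dx":-8,"dy":40,"dz":0,"hand":1},{"wx":0,"wy":0,"wz":0,"dx":-7,"dy":42,"dz":0,"hand":1}]'
python3 -m crank '[{"wx":0,"wy":0,"wz":8.3,"dx":0,"dy":0,"dz":0,"hand":1},{"wx":0,"wy":0,"wz":8.3,"dx":0,"dy":0,"dz":0,"hand":1},{"wx":0,"wy":0,"wz":8.3,"dx":0,"dy":0,"dz":0,"hand":1},{"wx":0,"wy":0,"wz":8.3,"dx":0,"dy":0,"dz":0,"hand":1},{"wx":0,"wy":0,"wz":8.1,"dx":0,"dy":0,"dz":0,"hand":1},{"wx":0,"wy":0,"wz":0,"dx":0,"dy":0,"dz":0,"hand":1},{"wx":0,"wy":0,"wz":0,"dx":0,"dy":0,"dz":0,"hand":1}]'
python3 - <<'E'
from h import *
c=eyes.capture('wrist'); im=c['pixels']; cv2.imwrite('pics/w13.png',im)
h=cv2.cvtColor(im,cv2.COLOR_BGR2HSV)
print(h[180:240:15,278])
m=(h[...,0]<=10)&(h[...,2]>h[205,278,2]-25); m[285:]=0
for k in blobs(m.astype(np.uint8),1500,40000): 
    w=onplane(c,k.reshape(-1,2),.028)*1000; print(cv2.boundingRect(k),cv2.minAreaRect(k),cv2.minAreaRect(w.astype(np.float32)))
print(project(c,[.6575,.0735,.028]))
goto(657.5,73.5,85,-15.5)
E
```

```text
clock: 22.65
position: [0.658, 0.0727, 0.1982]
orientation: [[0.9, 0.435, -0.002], [0.435, -0.9, -0.0], [-0.002, -0.001, -1.0]]
contact_force: [0.3, -0.2, -0.1]
width: 0.999
clock: 23.35
position: [0.658, 0.0743, 0.1986]
orientation: [[0.965, -0.263, -0.001], [-0.263, -0.965, -0.0], [-0.001, 0.001, -1.0]]
contact_force: [-0.7, -0.6, 0.4]
width: 1.0
[[ 10 173 221]
 [ 10 176 188]
 [ 10 173 192]
 [ 10 175 185]]
(251, 144, 53, 127) ((277.0, 207.0), (126.0, 52.0), 90.0) ((657.8828735351562, 73.68788146972656), (36.457584381103516, 97.002197265625), 74.69708251953125)
[[276.85020124 211.292758  ]]
t 23.4 pos [658.1  74.3 198.8] psi -15.3 w 1.002 F [-0.7 -0.7  0. ]
  dx,dy,dz [ -0.3   0.9 113.8] wz 0.2 tilt [-0.05 -0.01]
```

```bash
python3 -m crank '[{"wx":0,"wy":0,"wz":0,"dx":0,"dy":0.7,"dz":40,"hand":1},{"wx":0,"wy":0,"wz":0,"dx":0,"dy":0,"dz":40,"hand":1},{"wx":0,"wy":0,"wz":0,"dx":0,"dy":0,"dz":25,"hand":1},{"wx":0,"wy":0,"wz":0,"dx":0,"dy":0,"dz":11,"hand":0.7},{"wx":0,"wy":0,"wz":0,"dx":0,"dy":0,"dz":0,"hand":0.65},{"wx":0,"wy":0,"wz":0,"dx":0,"dy":0,"dz":0,"hand":0.65},{"wx":0,"wy":0,"wz":0,"dx":0,"dy":0,"dz":0,"hand":0.65}]' 60
python3 -m crank '[{"wx":0,"wy":0,"wz":0,"dx":0,"dy":0,"dz":0,"hand":0.25},{"wx":0,"wy":0,"wz":0,"dx":0,"dy":0,"dz":0,"hand":0.25},{"wx":0,"wy":0,"wz":0,"dx":0,"dy":0,"dz":0,"hand":0.25},{"wx":0,"wy":0,"wz":0,"dx":0,"dy":0,"dz":0,"hand":0.25},{"wx":0,"wy":0,"wz":0,"dx":0,"dy":0,"dz":0,"hand":0.25}]'
python3 -m crank '[{"wx":0,"wy":0,"wz":0,"dx":0,"dy":0,"dz":-15,"hand":0.25},{"wx":0,"wy":0,"wz":0,"dx":0,"dy":0,"dz":-35,"hand":0.25},{"wx":0,"wy":0,"wz":0,"dx":0,"dy":0,"dz":-40,"hand":0.25},{"wx":0,"wy":0,"wz":-8.3,"dx":0,"dy":0,"dz":-25,"hand":0.25},{"wx":0,"wy":0,"wz":-8.3,"dx":0,"dy":0,"dz":0,"hand":0.25},{"wx":0,"wy":0,"wz":-8.3,"dx":0,"dy":0,"dz":0,"hand":0.25},{"wx":0,"wy":0,"wz":-8.3,"dx":0,"dy":0,"dz":0,"hand":0.25},{"wx":0,"wy":0,"wz":-8,"dx":0,"dy":0,"dz":0,"hand":0.25}]'
python3 -m crank '[{"wx":0,"wy":0,"wz":0,"dx":0,"dy":0,"dz":0,"hand":0.25},{"wx":0,"wy":0,"wz":0,"dx":0,"dy":0,"dz":0,"hand":0.25}]'
python3 - <<'E'
from h import *
goto(444,326.5,195,25.8)
E
```

```text
clock: 24.1
position: [0.6591, 0.0736, 0.0851]
orientation: [[0.964, -0.267, 0.002], [-0.267, -0.964, 0.0], [0.002, -0.001, -1.0]]
contact_force: [-0.3, -0.8, -1.1]
width: 0.65
clock: 24.6
position: [0.6588, 0.0736, 0.085]
orientation: [[0.963, -0.268, 0.002], [-0.268, -0.963, 0.0], [0.002, -0.001, -1.0]]
contact_force: [-3.0, -0.2, 11.0]
width: 0.426
clock: 25.4
position: [0.6581, 0.0734, 0.1998]
orientation: [[0.899, 0.439, 0.001], [0.439, -0.899, -0.0], [0.001, 0.001, -1.0]]
contact_force: [0.1, -0.6, -2.6]
width: 0.425
clock: 25.6
position: [0.6582, 0.0733, 0.1991]
orientation: [[0.903, 0.429, 0.001], [0.429, -0.903, 0.0], [0.001, 0.0, -1.0]]
contact_force: [-0.3, -0.3, -2.6]
width: 0.427
t 25.6 pos [658.2  73.3 199.1] psi 25.4 w 0.427 F [-0.3 -0.3 -2.6]
  dx,dy,dz [ -84.8 -320.6    4.1] wz -0.4 tilt [0.03 0.01]
```

```bash
python3 -m crank '[{"wx":0,"wy":0,"wz":0,"dx":-10.5,"dy":-40,"dz":0,"hand":0.25},{"wx":0,"wy":0,"wz":0,"dx":-10.5,"dy":-40,"dz":0,"hand":0.25},{"wx":0,"wy":0,"wz":0,"dx":-10.5,"dy":-40,"dz":0,"hand":0.25},{"wx":0,"wy":0,"wz":0,"dx":-10.5,"dy":-40,"dz":0,"hand":0.25},{"wx":0,"wy":0,"wz":0,"dx":-10.5,"dy":-40,"dz":0,"hand":0.25},{"wx":0,"wy":0,"wz":0,"dx":-10.5,"dy":-40,"dz":0,"hand":0.25},{"wx":0,"wy":0,"wz":0,"dx":-11,"dy":-40,"dz":0,"hand":0.25},{"wx":0,"wy":0,"wz":0,"dx":-11,"dy":-40,"dz":0,"hand":0.25}]' 60
python3 -m crank '[{"wx":0,"wy":0,"wz":-0.4,"dx":0,"dy":0,"dz":0,"hand":0.25},{"wx":0,"wy":0,"wz":0,"dx":0,"dy":0,"dz":0,"hand":0.25},{"wx":0,"wy":0,"wz":0,"dx":0,"dy":0,"dz":0,"hand":0.25}]'
python3 - <<'E'
from h import *
c=eyes.capture('wrist'); cv2.imwrite('pics/w14.png',c['pixels'])
print(project(c,[[.4437+.9*a-.435*b,.3264+.435*a+.9*b,.022] for a in(.06,) for b in (.029,-.029)]).round(0).tolist())
goto(444,326.5,100,25.8)
E
```

```text
clock: 26.4
position: [0.4418, 0.3263, 0.199]
orientation: [[0.903, 0.429, 0.001], [0.429, -0.903, 0.0], [0.001, 0.0, -1.0]]
contact_force: [1.1, 1.2, -2.5]
width: 0.426
clock: 26.7
position: [0.4436, 0.3245, 0.1987]
orientation: [[0.9, 0.437, 0.0], [0.437, -0.9, -0.0], [0.0, 0.0, -1.0]]
contact_force: [-0.0, 0.0, -2.1]
width: 0.428
[[231.0, 125.0], [314.0, 125.0]]
t 26.8 pos [443.7 324.3 198.6] psi 25.9 w 0.432 F [-0.6 -0.9 -1.5]
  dx,dy,dz [ 1.2 -1.9 98.6] wz 0.1 tilt [ 0.02 -0.02]
```

View pics/w14.png

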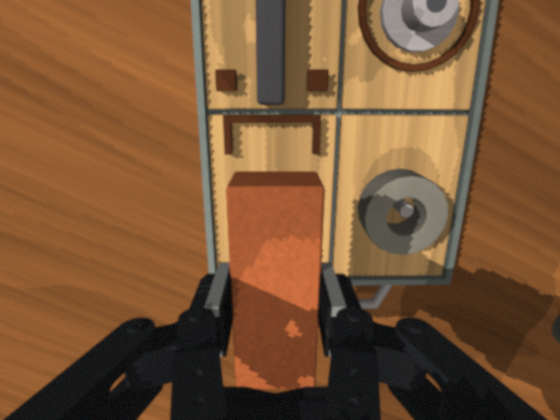

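Bed's inner corners at (232,123) and (313,123), matching the prediction within 2 px; the stone hangs straight above. Lowering.

```bash
python3 -m crank '[{"wx":0,"wy":0,"wz":0,"dx":1.5,"dy":-1.5,"dz":20,"hand":0.25},{"wx":0,"wy":0,"wz":0,"dx":0,"dy":0,"dz":30,"hand":0.25},{"wx":0,"wy":0,"wz":0,"dx":0,"dy":0,"dz":25,"hand":0.25},{"wx":0,"wy":0,"wz":0,"dx":0,"dy":0,"dz":15,"hand":0.25},{"wx":0,"wy":0,"wz":0,"dx":0,"dy":0,"dz":6,"hand":0.25},{"wx":0,"wy":0,"wz":0,"dx":0,"dy":0,"dz":2,"hand":0.25},{"wx":0,"wy":0,"wz":0,"dx":0,"dy":0,"dz":1,"hand":0.25},{"wx":0,"wy":0,"wz":0,"dx":0,"dy":0,"dz":0,"hand":0.25}]'
python3 -m crank '[{"wx":0,"wy":0,"wz":0,"dx":0,"dy":0,"dz":0,"hand":0.25},{"wx":0,"wy":0,"wz":0,"dx":0,"dy":0,"dz":0,"hand":0.62},{"wx":0,"wy":0,"wz":0,"dx":0,"dy":0,"dz":0,"hand":0.62},{"wx":0,"wy":0,"wz":0,"dx":0,"dy":0,"dz":0,"hand":0.62},{"wx":0,"wy":0,"wz":0,"dx":0,"dy":0,"dz":-20,"hand":0.62},{"wx":0,"wy":0,"wz":0,"dx":0,"dy":0,"dz":-40,"hand":0.62},{"wx":0,"wy":0,"wz":0,"dx":0,"dy":0,"dz":-50,"hand":0.8},{"wx":0,"wy":0,"wz":0,"dx":0,"dy":0,"dz":-30,"hand":1}]'
python3 -m crank '[{"wx":0,"wy":0,"wz":0,"dx":0,"dy":0,"dz":0,"hand":1},{"wx":0,"wy":0,"wz":0,"dx":0,"dy":0,"dz":0,"hand":1},{"wx":0,"wy":0,"wz":0,"dx":0,"dy":0,"dz":0,"hand":1}]'
python3 - <<'E'
from h import *
c=eyes.capture('wrist'); im=c['pixels']; t=eyes.capture('top')['pixels']
cv2.imwrite('pics/fin.png',np.hstack([cv2.resize(im,(400,300)),cv2.resize(t[120:320,80:480],(400,200),interpolation=cv2.INTER_CUBIC)]) if 0 else np.vstack([im[:300],cv2.resize(t[120:320,80:480],(560,280))]))
h=cv2.cvtColor(im,cv2.COLOR_BGR2HSV); m=(h[...,0]<=10)&(h[...,2]>150)&(h[...,1]>150); m[285:]=0
for k in blobs(m.astype(np.uint8),1500,40000):
    w=onplane(c,k.reshape(-1,2),.042)*1000; print(cv2.boundingRect(k),cv2.minAreaRect(k),cv2.minAreaRect(w.astype(np.float32)))
P={'stone':(443.7,326.4,42),'wheel':(485.5,240.2,40),'flangehub':(605,298,44),'dresser':(564.5,385.3,38)}
for n,p in P.items(): print(n,project(c,np.array(p)/1000).round())
goto(444,326.5,100,25.8)
E
```

```text
clock: 27.55
position: [0.444, 0.3274, 0.1003]
orientation: [[0.898, 0.439, 0.001], [0.439, -0.898, 0.001], [0.001, -0.0, -1.0]]
contact_force: [0.2, 0.0, -2.1]
width: 0.426
clock: 28.35
position: [0.444, 0.3277, 0.2429]
orientation: [[0.898, 0.44, 0.002], [0.44, -0.898, 0.002], [0.003, -0.001, -1.0]]
contact_force: [-0.3, -0.5, 0.6]
width: 0.934
clock: 28.65
position: [0.4433, 0.3267, 0.2385]
orientation: [[0.898, 0.439, -0.001], [0.439, -0.898, -0.001], [-0.001, 0.0, -1.0]]
contact_force: [0.1, -1.4, 0.2]
width: 1.0
(253, 139, 47, 118) ((276.0, 197.5), (117.0, 46.0), 90.0) ((443.3309020996094, 325.994873046875), (97.89862060546875, 35.804988861083984), 26.11748504638672)
stone [[275. 200.]]
wheel [[394. 200.]]
flangehub [[416.  17.]]
dresser [[276.  14.]]
t 28.8 pos [443.2 326.8 238.3] psi 26.1 w 1.001 F [-0.2 -0.2 -0.7]
  dx,dy,dz [  0.8   0.6 138.3] wz 0.3 tilt [-0.09 -0.06]
```

View pics/fin.png

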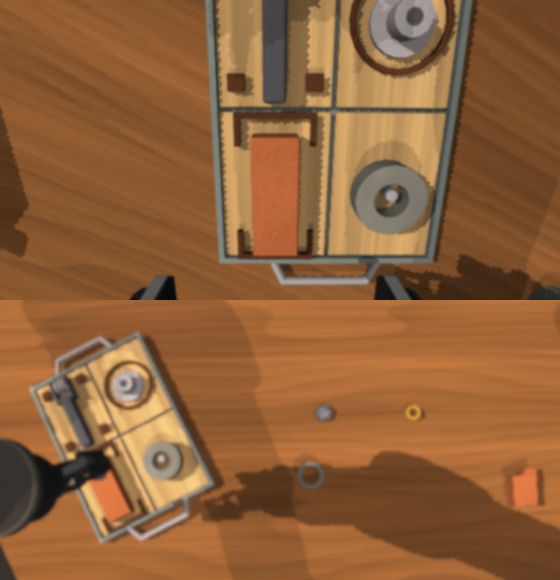

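```bash
python3 -c "
from plant import close_job; print(close_job())"
```

```text
the job is handed in; nothing more can be done
None
```

The caddy is packed and the job is handed in at about 29 s on the robot's clock. The hand-in gave no verdict, so what follows rests on my own checks.

| Part | Where it was placed | Last check |
|---|---|---|
| Wheel | Over the post | Post in the middle of the bore |
| Flange | Hub up in the ring | Within about 2 mm of centre |
| Dresser | Between the four blocks | Measured at (565.5, 385.5) mm and 26.1°, against a bed centre of about (564.5, 385) mm and 25.8° |
| Stone | Flat in its bed | Measured at (443.3, 326.0) mm and 26.1°, against (443.7, 326.4) mm and 25.8° |

- **Look-alikes:** the stub and the worn wheel appear unmoved in the final top picture. The gripper is open and clear, about 24 cm up.
- **Disagreements:** the top and wrist cameras differed by up to about 6 mm in x on the bench. I gripped between the two, at or nearer the wrist reading.
- **Forces:** I saw 7–14 N upward while the fingers closed, and 9 N when I pressed the wheel down. Both are well under the limits.
- **Not measured:** I did not check seated heights from the side. Flange, dresser and stone were let go about 1–1.5 mm above the floor, and later views showed them level.
- **Slip:** two move commands were refused at the start because keys were missing. The arm did not move.

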